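# Lay the forgings on their pattern boards

## Robot

A 6-joint arm with a two-finger parallel gripper is mounted at the origin on the work surface. World frame = base frame: x ahead of the robot, y to its left, z up, the work surface at z = 0. Lengths are in m, angles in rad, forces in N, time in s.
With the tool pointing down it reaches from about 0.2 to 0.875 m from the base axis. Payload 3.4 kg.
Tool frame: the origin (TCP) lies at the very end of the fingers, on their centre line; the grasp point (between the pads) lies ctrl.tcp_to_grasp behind it (ctrl.tcp_to_grasp is the distance from the TCP to the grasp point, in m); z points along the fingers, y is the direction in which the jaws open and shut (so a half turn about z gives the same grasp; the last joint's range is limited). The gripper opens to 94 mm and grips with 3 to 60 N. Pads are 16 mm wide; open, the fingers measure 119 mm over their backs; the gripper's body (75 mm by 177 mm) begins 78 mm behind the grasp point.
Start: joints at [-1.284, 0.276, 1.505, -0, 1.361, -0.121], TCP at [0.228, -0.528, 0.168] pointing down, gripper open.
Joint ranges: [-2.89, 2.89], [-0.75, 2.08], [0.22, 2.7], [-1.18, 4.32], [0.11, 2.71], [-2.7, 2.7]. Speed limits (rad/s): [2.57, 2.57, 3.14, 3.14, 3.14, 3.14].

## Interface

Orientations are given as a unit quaternion [x, y, z, w].
In Python, from workcell import ctrl gives the robot as it stands. Calls block until the motion is done:
- ctrl.reach(position, orientation): joint-space move of the TCP to a pose.
- ctrl.move_linear(position, attitude=None, vel=0.15, contact_N=None): straight line of the TCP; attitude=None keeps the orientation; vel is the mean speed in m/s. With contact_N (N) it stops when the force on the tool has changed by that much, and returns True; else False.
- ctrl.movej(angles): joint-space move.
- ctrl.command_gripper(opening): finger opening in m; the grip force is fixed at half the most; returns when the fingers have stopped.
- ctrl.wait(seconds).
- ctrl.solve_ik(position, orientation): joint angles nearest the present ones, or None.
- ctrl.get_state(): the state.
- ctrl.camera(name): name is "scene" or "top"; returns the picture (480x640x3 uint8, red, green, blue); there is no depth.
- ctrl.camera_info(name): a dict with "mtx" (3x3 intrinsics, pixels), "camera_from_world" (4x4, takes a point from world to camera coordinates). Camera axes: x right, y down, z forward; pixel columns grow to the right and rows downward; lengths in m; the calibration is good to about 2 mm. A picture is of the moment at which its call begins. camera_info takes no time and is no camera call.
A pose or a line that the arm cannot do raises ctrl.PlanningError and nothing moves.
- ctrl.hand_in(): hands the job in, once; it reports no verdict.
Trained networks look in the newest picture that a camera, given by its name, has taken for a name from the list of things; names that differ only in an ending like _2 or _b are one class to them, and where a whole thing is asked for, a point or a joint stands for the part that bears it (a point fixed in the world has none). Each returns a list of dicts, best first, with "p" (0 to 1); they miss things now and then, are a little off and sometimes report something else, mostly with a low value. They report only what shows in the picture. A call takes as long as a camera call. They do not tell look-alikes from the thing itself.
- ctrl.boxes_of(target, camera): "xy" ([column, row] in pixels, amid what is visible of it).
- ctrl.regions_of(target, camera): "region" (480x640 bool, what is visible of it) and "xy" ([column, row] in pixels, amid what is visible of it).
The state is a dict: "clock": time; "joints": joint angles; "qvel": joint speeds; "effort": joint torques, N m; "tcp_pos": TCP position; "tcp_rot": TCP orientation; "force": force on the tool from outside, world axes, zero at the start; "moment": the same for the moment, N m; "opening": finger opening in m.
Only numpy, scipy, OpenCV 4.12 (cv2) and the standard library are available. Lean on these libraries where they do the work, as an engineer would, in place of code of your own. Each camera call takes 0.05 s, during which the arm holds its last target.

## Task

Check the morning's work against the patterns: lay each of the four loose forgings (hammer head, hatchet head, chisel, round collar) flat on the wooden pattern board that bears its own outline, covering the outline and pointing the same way as it. The hammer head goes down fully over the steel staple on its board, with the staple inside its eye. Do not knock over the open tin of rivets, and leave all four forgings released and at rest.

Things in the scene. Friction and masses are not known exactly. Their poses are not given: they have to be found in the camera images.
- hammer_head: dark steel double-faced hammer head, loose, lying eye upright, 96 mm long (x), 38 mm wide (y; 30 mm at the two bright end faces), 34 mm high, 0.5 to 0.75 kg; the eye is a rectangular hole right through at its middle, 36 x 22 mm (x, y), between 8 mm cheeks; origin at the centre of its underside, z up; the same either way round. It can be gripped across the cheeks (38 mm).
- hatchet_head: dark steel hatchet head lying on its flat side, loose, x from -45 mm (poll) to +58 mm (cutting edge); poll: a block 44 mm wide (y), 28 mm high, x = -45 to +2 mm; beyond it the fan-shaped blade, 16 mm high, with a bright thin edge 76 mm wide; 0.4 to 0.63 kg; origin on its underside at about the balance point, z up. It can be gripped across the 44 mm poll just behind the origin (x = -8 mm).
- chisel: dark steel broad chisel lying flat, loose, 130 mm long (x from -65 to +65 mm); square shank 20 mm wide (y) and 18 mm high from x = -65 to +30 mm, then a flat blade 44 mm wide and 12 mm high with a bright thin edge at the +x end; 0.28 to 0.44 kg; origin on its underside at mid-length, about the balance point, z up. It can be gripped across the shank (20 mm) at the origin.
- collar: dark steel round collar (ring) lying flat, loose, outside diameter 60 mm, hole 36 mm, 22 mm high, 0.2 to 0.31 kg; origin at the centre of its underside, z up.
- hammer_board: fixed pale wooden board, 150 x 80 mm (x, y), 12 mm thick, with the dark outline of the hammer head (along x) on top and a dark hanging-hole mark at its +x end; origin at the centre of its underside, z up. Outline centre (where the forging's origin belongs): x = -20 mm, y = 0, z = 12 mm; there a steel staple, round-topped, 24 x 12 mm (x, y), stands 22 mm above the board, to go inside the eye.
- hatchet_board: fixed pale wooden board, 170 x 104 mm (x, y), 12 mm thick, with the dark outline of the hatchet head on top and a dark hanging-hole mark at its +x end; origin at the centre of its underside, z up. Outline centre (where the forging's origin belongs): x = -20 mm, y = 0, z = 12 mm; the outline's cutting edge points to the board's +x, towards the hanging hole, as the hatchet head's +x must.
- chisel_board: fixed pale wooden board, 190 x 76 mm (x, y), 12 mm thick, with the dark outline of the chisel on top and a dark hanging-hole mark at its +x end; origin at the centre of its underside, z up. Outline centre (where the forging's origin belongs): x = -20 mm, y = 0, z = 12 mm; the outline's broad blade end points to the board's +x, towards the hanging hole, as the chisel's +x must.
- collar_board: fixed pale wooden board, 120 x 90 mm (x, y), 12 mm thick, with the dark outline of the collar (a ring) on top and a dark hanging-hole mark at its +x end; origin at the centre of its underside, z up. Outline centre (where the forging's origin belongs): x = -15 mm, y = 0, z = 12 mm; any yaw of the collar will do.
- rivet_tin: open round aluminium tin with copper rivets, loose bystander, 54 mm across, 40 mm high, 0.3 kg; origin at the centre of its underside, z up. Not to be knocked over.
There are look-alikes about, which are no part of the job. Leave any orange or red look-alike of the chisel alone.

How it is judged:
By the outcome, as a careful person would: the job done as asked, in the order asked, and still so for the second after the job is handed in, with the robot touching nothing.
It also fails if it takes over 122 s, if anything falls off the work surface, if the arm or the gripper's body presses on something with over 40 N, if the wrist force passes 120 N, or if a joint passes its speed limit or range.

## Working session

There is one attempt and no reset: what is moved stays moved. The work goes in short steps, each a Python script; the robot and the scene stay as the last script left them, time stands still between calls to the robot, and variables do not carry over. Pictures are saved under pics/ and viewed, and the job is handed in when it is done.

```bash
mkdir -p pics; ls
python3 - <<'E'
from workcell import ctrl
import cv2
for c in("scene","top"):
    im=ctrl.camera(c); cv2.imwrite(f"pics/{c}0.png",im[:,:,::-1])
    i=ctrl.camera_info(c); print(c,i["mtx"],i["camera_from_world"])
print(ctrl.get_state(),ctrl.tcp_to_grasp)
E
```

```text
pics
scene [[445.34862474   0.         315.68015337]
 [  0.         445.34862474 239.93949971]
 [  0.           0.           1.        ]] [[ 8.43694461e-01  5.36822723e-01  1.01056861e-03 -3.07819309e-01]
 [ 3.68089932e-01 -5.77134181e-01 -7.28989670e-01 -2.39406528e-01]
 [-3.90754986e-01  6.15416526e-01 -6.84523952e-01  1.40871438e+00]
 [ 0.00000000e+00  0.00000000e+00  0.00000000e+00  1.00000000e+00]]
top [[532.88855915   0.         327.60605307]
 [  0.         532.88855915 235.96288715]
 [  0.           0.           1.        ]] [[-0.00658274 -0.99996223  0.00567524 -0.15056378]
 [-0.99395012  0.00592072 -0.10967273  0.4396711 ]
 [ 0.10963499 -0.00636285 -0.99395155  1.32388201]
 [ 0.          0.          0.          1.        ]]
{'clock': 0.1, 'joints': array([-1.28402981e+00,  2.76473144e-01,  1.50599811e+00, -1.81202801e-05,
        1.36073306e+00, -1.21026915e-01]), 'qvel': array([-0.00137027, -0.0012674 , -0.00331382,  0.00260191, -0.00086719,
       -0.00011399]), 'effort': array([ 1.03081977e-03, -4.05451977e+01, -2.37779742e+01,  7.00628967e-02,
        2.99069623e-02, -5.75900458e-05]), 'tcp_pos': array([ 0.22784306, -0.52729409,  0.1670281 ]), 'tcp_rot': array([ 9.79284279e-01,  2.02488644e-01, -7.55317108e-05, -8.02332441e-04]), 'force': array([ 0.53551015, -0.08963935,  0.6141485 ]), 'moment': array([-0.00926191, -0.01987066,  0.01399941]), 'opening': 0.09369967394886414} 0.0188
```

View pics/top0.png

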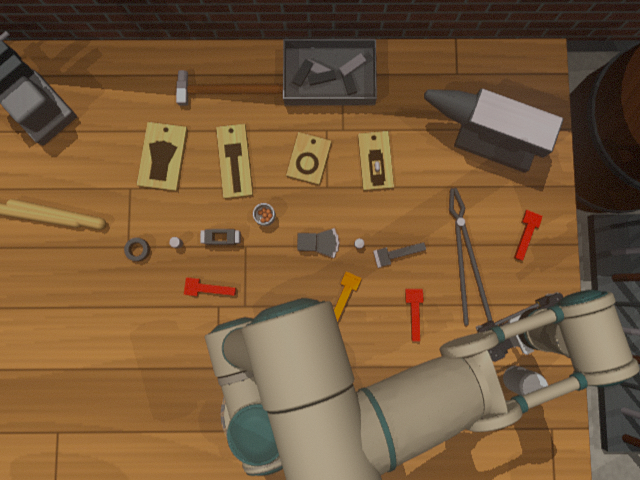

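View pics/scene0.png

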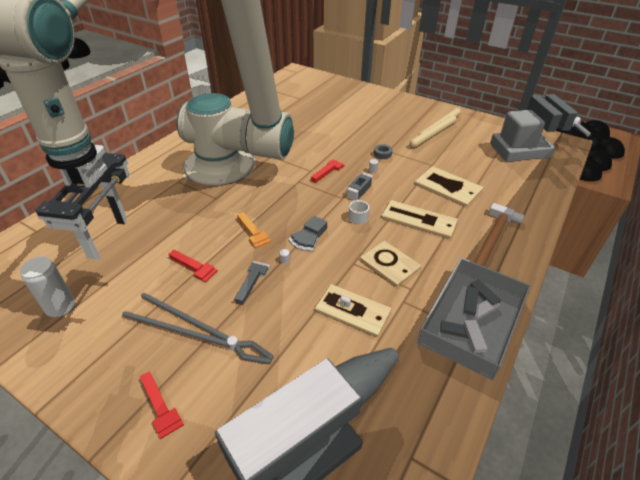

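The top view shows:
- **Forgings:** collar (137,250), hammer head (220,237), hatchet head (318,242) and grey steel chisel (400,254).
- **Boards:** hatchet (162,156), chisel (234,160), collar (309,159) and hammer (376,160).
- **Tin:** (264,214).
- **Small posts:** (175,242) and (360,243).

Chisel candidates are grey (400,254), orange (347,297), and red (210,288), (415,315) and (528,235). Only the grey one is dark steel with a bright edge. I'll confirm it in an enlarged crop and get the network regions.

```bash
cat > h.py <<'E'
from workcell import ctrl
import numpy as np, cv2
from scipy.optimize import minimize
def rect(x0,x1,y0,y1,z0,z1): return [(x,y,z) for x in(x0,x1) for y in(y0,y1) for z in(z0,z1)]
def poly(p,z0,z1): return [(x,y,z) for x,y in p for z in(z0,z1)]
circ=lambda r:[(r*np.cos(t),r*np.sin(t)) for t in np.linspace(0,2*np.pi,32)]
M={'hammer_head':[rect(-.048,.048,-.015,.015,0,.034),rect(-.034,.034,-.019,.019,0,.034)],
'hatchet_head':[rect(-.045,.002,-.022,.022,0,.028),poly([(.002,-.016),(.002,.016),(.058,.038),(.058,-.038)],0,.016)],
'chisel':[rect(-.065,.03,-.01,.01,0,.018),rect(.03,.065,-.022,.022,0,.012)],
'collar':[poly(circ(.03),0,.022)],
'rivet_tin':[poly(circ(.027),0,.04)],
'hammer_board':[rect(-.075,.075,-.04,.04,0,.012)],
'hatchet_board':[rect(-.085,.085,-.052,.052,0,.012)],
'chisel_board':[rect(-.095,.095,-.038,.038,0,.012)],
'collar_board':[rect(-.06,.06,-.045,.045,0,.012)]}
def proj(P,cam):
    i=ctrl.camera_info(cam);T=i['camera_from_world'];K=i['mtx']
    c=np.asarray(P)@T[:3,:3].T+T[:3,3]; q=c@K.T; return q[:,:2]/q[:,2:]
def w(P,x,y,a,z=0):
    P=np.asarray(P);c,s=np.cos(a),np.sin(a)
    return np.stack([x+c*P[:,0]-s*P[:,1],y+s*P[:,0]+c*P[:,1],z+P[:,2]],1)
def back(px,cam,z):
    i=ctrl.camera_info(cam);T=i['camera_from_world']
    d=T[:3,:3].T@np.linalg.solve(i['mtx'],[px[0],px[1],1]);o=-T[:3,:3].T@T[:3,3]
    return (o+d*(z-o[2])/d[2])[:2]
def sil(name,p,cam,z=0,S=4):
    m=np.zeros((480*S,640*S),np.uint8)
    for part in M[name]:
        q=((proj(w(part,*p,z),cam)+.5)*S-.5)
        cv2.fillConvexPoly(m,cv2.convexHull(np.round(q*8).astype(np.int32)),1,shift=3)
    return cv2.resize(m.astype(np.float32),(640,480),interpolation=cv2.INTER_AREA)
def region(name,cam,near=None):
    r=ctrl.regions_of(name,cam)
    return r
def fit(name,masks,p0,z=0):
    # masks: {cam:bool}
    def cost(p):
        c=0
        for cam,m in masks.items():
            s=sil(name,p,cam,z); c+=np.abs(s-m).sum()/m.sum()
        return c
    best=None
    rot=name in('collar','rivet_tin')
    for a in ([0] if rot else np.arange(0,2*np.pi,np.pi/6)):
        c=cost((p0[0],p0[1],a))
        if best is None or c<best[0]: best=(c,a)
    p=np.array([p0[0],p0[1],best[1]])
    for st in (.01,.004):
        sx=np.array([p,p+[st,0,0],p+[0,st,0],p+[0,0,st*15]])
        r=minimize(cost,p,method='Nelder-Mead',options=dict(initial_simplex=sx,maxiter=120,xatol=1e-4,fatol=1e-4)); p=r.x
    return p,r.fun
E
cat > see.py <<'E'
from h import *
import pickle,sys
ims={c:ctrl.camera(c) for c in('scene','top')}
out={}
for n in M:
    for c in ims:
        rs=ctrl.regions_of(n,c)
        out[n,c]=rs
        print(n,c,[(round(r['p'],2),np.round(r['xy']).astype(int).tolist(),int(r['region'].sum())) for r in rs[:6]])
pickle.dump((ims,out),open('seen.pkl','wb'))
im=ims['top'][225:275,365:435][:,:,::-1]
im2=ims['scene'][255:310,220:290][:,:,::-1]
cv2.imwrite('pics/crop_ch.png',np.hstack([cv2.resize(im,(400,300),interpolation=cv2.INTER_CUBIC),cv2.resize(im2,(400,300),interpolation=cv2.INTER_CUBIC)]))
E
python3 see.py
```

```text
hammer_head scene [(0.68, [356, 186], 470)]
hammer_head top [(0.78, [220, 239], 509)]
hatchet_head scene [(0.77, [310, 230], 798)]
hatchet_head top [(0.82, [319, 242], 868)]
chisel scene [(0.89, [254, 233], 478), (0.84, [199, 267], 635), (0.75, [163, 411], 1169), (0.73, [248, 275], 627), (0.55, [328, 170], 318)]
chisel top [(0.75, [528, 225], 598), (0.75, [205, 290], 563), (0.74, [389, 250], 501), (0.61, [412, 310], 558), (0.55, [344, 286], 487), (0.48, [308, 157], 1575)]
collar scene [(0.7, [382, 149], 260)]
collar top [(0.85, [134, 244], 387)]
rivet_tin scene [(0.84, [359, 211], 418)]
rivet_tin top [(0.93, [263, 214], 372)]
hammer_board scene [(0.83, [356, 306], 2142), (0.36, [420, 219], 1483), (0.3, [250, 277], 611)]
hammer_board top [(0.68, [374, 160], 1770)]
hatchet_board scene [(0.83, [449, 185], 1368)]
hatchet_board top [(0.92, [162, 154], 2638)]
chisel_board scene [(0.57, [419, 216], 1441), (0.48, [383, 149], 241)]
chisel_board top [(0.71, [234, 159], 2076)]
collar_board scene [(0.59, [391, 263], 1427)]
collar_board top [(0.59, [307, 156], 1564)]
```

View pics/crop_ch.png

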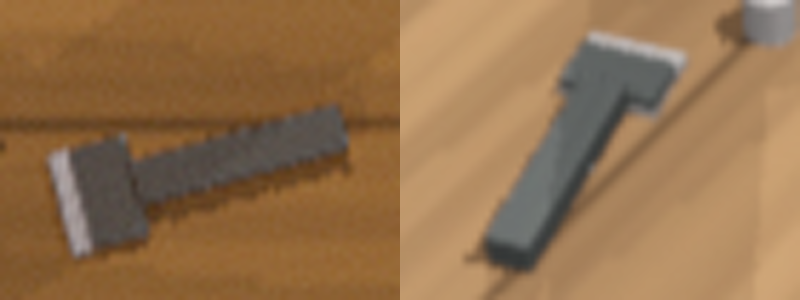

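The crop confirms that the chisel at (400,254) is dark grey steel, with its bright blade edge at the image left. Next I fit poses to the masks and draw the overlays.

```bash
cat > fitall.py <<'E'
from h import *
import pickle,json
ims,out=pickle.load(open('seen.pkl','rb'))
P={}
pick={('chisel','scene'):(248,275),('chisel','top'):(395,252)}
for n in M:
    ms={}
    for c in ims:
        rs=out[n,c]
        if (n,c) in pick: rs=sorted(rs,key=lambda r:np.hypot(*(r['xy']-np.array(pick[n,c]))))
        ms[c]=rs[0]['region'].astype(np.float32); 
        if c=='top': p0=back(rs[0]['xy'],c,.012)
    res=[]
    for sel in (ms,{'top':ms['top']},{'scene':ms['scene']}):
        p,f=fit(n,sel,p0); res.append(p); print(n,np.round(p,4),round(f/len(sel),3))
    P[n]=res[0].tolist()
json.dump(P,open('poses.json','w'))
E
python3 fitall.py
cat > ov.py <<'E'
from h import *
import pickle,json
ims,out=pickle.load(open('seen.pkl','rb'));P=json.load(open('poses.json'))
for c,(x0,x1,y0,y1) in {'top':(110,440,115,280),'scene':(220,500,130,340)}.items():
    S=800/(x1-x0); im=cv2.resize(ims[c][y0:y1,x0:x1][:,:,::-1],None,fx=S,fy=S,interpolation=cv2.INTER_CUBIC)
    for n in P:
        for part in M[n]:
            q=(proj(w(part,*P[n]),c)+.5-[x0,y0])*S
            cv2.polylines(im,[cv2.convexHull(q.astype(np.int32))],True,(255,255,0),1)
        q=(proj(w([(0,0,.012),(.04,0,.012)],*P[n]),c)+.5-[x0,y0])*S
        cv2.arrowedLine(im,*[tuple(map(int,k)) for k in q],(0,0,255),1)
    cv2.imwrite(f'pics/ov_{c}.png',im[:600])
E
python3 ov.py
```

```text
hammer_head [0.4396 0.1189 1.5662] 0.15
hammer_head [0.4396 0.1178 1.5596] 0.246
hammer_head [0.4398 0.1187 1.5739] 0.051
hatchet_head [ 0.4248 -0.1325  1.6651] 0.254
hatchet_head [ 0.4264 -0.1326  1.56  ] 0.263
hatchet_head [ 0.4244 -0.1323  1.7455] 0.21Traceback (most recent call last):
  File "fitall.py", line 15, in <module>
    p,f=fit(n,sel,p0); res.append(p); print(n,np.round(p,4),round(f/len(sel),3))
        ~~~^^^^^^^^^^
  File "h.py", line 50, in fit
    r=minimize(cost,p,method='Nelder-Mead',options=dict(initial_simplex=sx,maxiter=120,xatol=1e-4,fatol=1e-4)); p=r.x
    res = _minimize_neldermead(fun, x0, args, callback, bounds=bounds,
                               **options)
    fxr = func(xr)
    fx = function(np.copy(x), *(wrapper_args + args))
  File "h.py", line 40, in cost
    s=sil(name,p,cam,z); c+=np.abs(s-m).sum()/m.sum()
  File "h.py", line 29, in sil
    q=((proj(w(part,*p,z),cam)+.5)*S-.5)
        ~~~~^^^^^^^^^^^^^^^^^^
  File "h.py", line 17, in proj
    i=ctrl.camera_info(cam);T=i['camera_from_world'];K=i['mtx']
ValueError: time passes only in moves, steps and waits
Traceback (most recent call last):
  File "ov.py", line 3, in <module>
    ims,out=pickle.load(open('seen.pkl','rb'));P=json.load(open('poses.json'))
                                                           ~~~~^^^^^^^^^^^^^^
FileNotFoundError: [Errno 2] No such file or directory: 'poses.json'
```

The camera_info calls are limited, so I'll cache them. The network masks are ragged, so I'll refine them by colour (steel is unsaturated, boards are pale) around each network hit.

```bash
cat > patch.py <<'E'
s=open('h.py').read()
s=s.replace("def proj(","_C={}\ndef info(c):\n    if c not in _C: _C[c]=ctrl.camera_info(c)\n    return _C[c]\ndef proj(").replace("i=ctrl.camera_info(cam)","i=info(cam)")
s+='''
def colmask(im,name,xy,rad=55):
    """connected colour blob near xy, holes filled"""
    hsv=cv2.cvtColor(im,cv2.COLOR_RGB2HSV).astype(int)
    if name.endswith('board'):
        m=(hsv[...,2]>165)&(hsv[...,0]>20)&(hsv[...,0]<35)|0
    else:
        m=(hsv[...,1]<70)
    m=m.astype(np.uint8)
    k=np.zeros_like(m);cv2.circle(k,tuple(int(v) for v in xy),rad,1,-1);m&=k
    n,l,st,ce=cv2.connectedComponentsWithStats(m)
    d=[1e9 if st[i,4]<60 else np.min(np.hypot(*(np.argwhere(l==i)[:,::-1]-np.array(xy)).T))-st[i,4]*.003 for i in range(1,n)]
    b=(l==1+int(np.argmin(d))).astype(np.uint8)
    c,_=cv2.findContours(b,cv2.RETR_EXTERNAL,cv2.CHAIN_APPROX_NONE)
    cv2.drawContours(b,c,-1,1,-1)
    return b.astype(np.float32)
'''
open('h.py','w').write(s)
t=open('fitall.py').read()
t=t.replace("ms[c]=rs[0]['region'].astype(np.float32);","ms[c]=colmask(ims[c],n,rs[0]['xy']); dbg[c][ms[c]>0]=(255,0,255);").replace("P={}","P={};dbg={c:ims[c].copy() for c in ims}")
t+="""
cv2.imwrite('pics/dbg.png',np.hstack([cv2.resize(dbg['top'][110:290,100:440],(400,212)),cv2.resize(dbg['scene'][120:345,220:500],(400,321))[:212*2][:321]][0:1]))
cv2.imwrite('pics/dbg_top.png',cv2.resize(dbg['top'][110:290,100:440][:,:,::-1],None,fx=2,fy=2));cv2.imwrite('pics/dbg_sc.png',cv2.resize(dbg['scene'][120:345,220:500][:,:,::-1],None,fx=2,fy=2))
"""
open('fitall.py','w').write(t)
E
python3 patch.py; python3 fitall.py; python3 ov.py
python3 - <<'E'
import cv2,numpy as np
a=cv2.imread('pics/dbg_top.png');b=cv2.imread('pics/dbg_sc.png')
a=cv2.resize(a,(560,296));b=cv2.resize(b,(560,450))
im=np.vstack([a,b]);cv2.imwrite('pics/dbg2.png',cv2.resize(im,None,fx=.8,fy=.8))
E
```

```text
hammer_head [0.4396 0.1198 1.5597] 0.354
hammer_head [0.4402 0.1202 1.5605] 0.178
hammer_head [0.4401 0.1178 1.5722] 0.522
hatchet_head [ 0.4254 -0.1339  1.6616] 0.29
hatchet_head [ 0.4246 -0.1351  1.5703] 0.314
hatchet_head [ 0.4266 -0.1317  1.7835] 0.243
chisel [ 0.3978 -0.3372  1.8191] 0.164
chisel [ 0.3971 -0.3374  1.8339] 0.167
chisel [ 0.398  -0.3363  1.8221] 0.156
collar [0.4092 0.3336 0.1564] 0.223
collar [0.4091 0.3335 0.1742] 0.27
collar [0.409  0.334  0.1947] 0.173
rivet_tin [0.4965 0.0092 0.1831] 0.313
rivet_tin [0.4964 0.0093 0.0655] 0.092
rivet_tin [0.4959 0.0094 0.1289] 0.531
hammer_board [ 0.638  -0.2697  0.0437] 3.345
hammer_board [ 0.6413 -0.2587 -0.2652] 2.005
hammer_board [ 0.6367 -0.2706  0.0439] 4.649
hatchet_board [ 0.653   0.2803 -0.1248] 1.895
hatchet_board [ 0.6557  0.2779 -0.1376] 0.736
hatchet_board [ 0.6526  0.2918 -0.1316] 3.0
chisel_board [0.635  0.092  0.1126] 3.771
chisel_board [0.6422 0.0899 0.1164] 0.112
chisel_board [0.5835 0.1006 0.2161] 6.92
collar_board [ 0.618  -0.0575  1.9432] 10.583
collar_board [ 6.613e-01 -1.022e-01 -5.000e-04] 12.408
collar_board [0.577  0.1039 0.316 ] 4.922
```

View pics/dbg2.png

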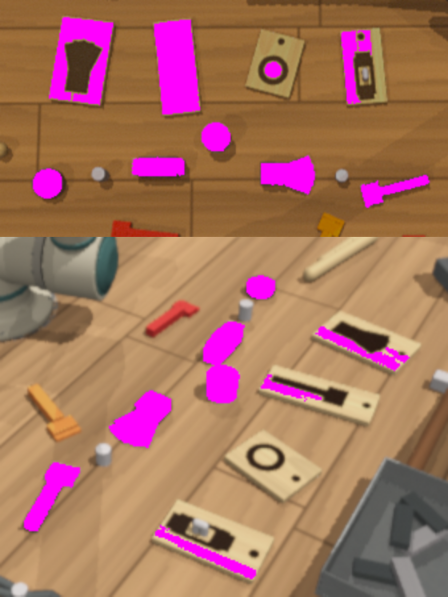

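View pics/ov_top.png

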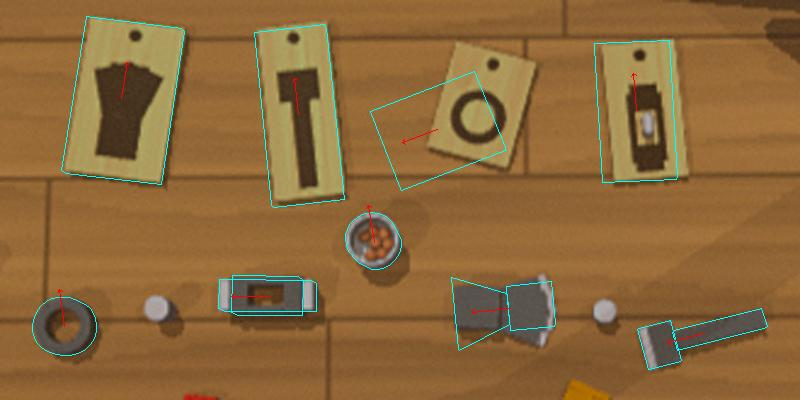

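View pics/ov_scene.png

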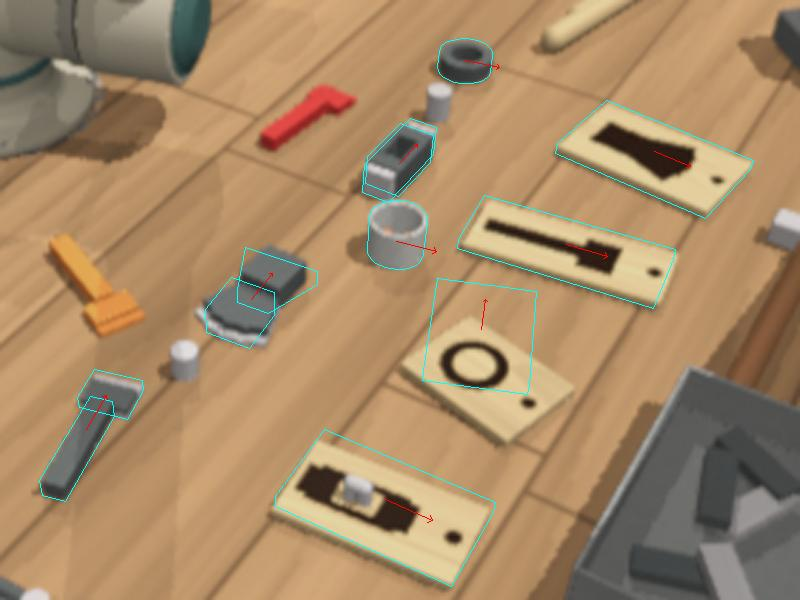

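The chisel, collar, hammer head and tin fits match the pictures. The hatchet came out flipped, and the board masks need better colour thresholds.

Run:
```python
import pickle,cv2,numpy as np
ims,_=pickle.load(open('seen.pkl','rb'))
for c,pts in {'top':dict(b1=(150,135),b2=(300,172),b3=(366,180),w1=(345,160),w2=(200,170),w3=(290,200)),'scene':dict(b1=(372,262),b2=(400,275),b3=(330,310),b4=(430,190),w1=(450,250),w2=(300,300),w3=(330,260))}.items():
    l=cv2.cvtColor(ims[c],cv2.COLOR_RGB2HSV)
    for k,(x,y) in pts.items(): print(c,k,l[y-1:y+2,x-1:x+2].reshape(-1,3).mean(0).round())
```

```text
top b1 [ 23. 119. 173.]
top b2 [ 19. 132. 127.]
top b3 [ 22. 123. 173.]
top w1 [ 16. 162. 152.]
top w2 [ 16. 160. 146.]
top w3 [ 16. 161. 142.]
scene b1 [ 19.  85. 221.]
scene b2 [ 19.  84. 225.]
scene b3 [ 22.  74. 228.]
scene b4 [ 17. 108. 129.]
scene w1 [ 16. 112. 189.]
scene w2 [ 16. 111. 190.]
scene w3 [ 16. 112. 194.]
```

```bash
python3 - <<'E'
s=open('h.py').read()
s=s.replace(",0,.012)]",",.012,.012)]").replace("rect(.03,.065,-.022,.022,.012,.012)","rect(.03,.065,-.022,.022,0,.012)")
s=s.replace("m=(hsv[...,2]>165)&(hsv[...,0]>20)&(hsv[...,0]<35)|0","m=(hsv[...,1]<(98 if cam=='scene' else 143))&(hsv[...,2]>(195 if cam=='scene' else 145))\n        m=cv2.morphologyEx(m.astype(np.uint8),cv2.MORPH_OPEN,np.ones((3,3),np.uint8))")
s=s.replace("xy,rad=55","xy,cam,rad=60")
s=s.replace("best=None\n","best=[]\n").replace("        if best is None or c<best[0]: best=(c,a)\n    p=np.array([p0[0],p0[1],best[1]])\n    for st","        best.append((c,a))\n    best.sort();R=[_loc(cost,np.array([p0[0],p0[1],a])) for c,a in best[:5]]\n    return min(R,key=lambda r:r[1])\ndef _loc(cost,p):\n    for st")
open('h.py','w').write(s)
t=open('fitall.py').read().replace("n,rs[0]['xy'])","n,rs[0]['xy'],c)")
t=t.replace("for n in M:","for n in M:\n    if n in('rivet_tin',): continue",1)
open('fitall.py','w').write(t)
E
python3 fitall.py; python3 ov.py
python3 - <<'E'
import cv2,numpy as np
a=cv2.imread('pics/dbg_top.png');b=cv2.imread('pics/dbg_sc.png')
a=cv2.resize(a,(560,296));b=cv2.resize(b,(560,450))
im=np.vstack([a,b]);cv2.imwrite('pics/dbg3.png',cv2.resize(im,None,fx=.8,fy=.8))
E
```

```text
hammer_head [0.4396 0.1198 1.5597] 0.354
hammer_head [0.4403 0.1215 1.5616] 0.177
hammer_head [0.4401 0.1177 1.5758] 0.522
hatchet_head [ 0.4254 -0.1197  4.7321] 0.154
hatchet_head [ 0.4245 -0.1205  4.7108] 0.17
hatchet_head [ 0.4259 -0.1199  4.7661] 0.121
chisel [ 0.3978 -0.3373  1.8252] 0.163
chisel [ 0.3971 -0.3374  1.8339] 0.167
chisel [ 0.3983 -0.3379  1.8235] 0.156
collar [0.4092 0.3336 0.1564] 0.223
collar [0.4091 0.3335 0.1742] 0.27
collar [0.409  0.334  0.1947] 0.173
hammer_board [ 0.6391 -0.279   0.0809] 0.505
hammer_board [ 0.639  -0.2789  3.2244] 0.525
hammer_board [ 0.6396 -0.2793  0.0815] 0.483
hatchet_board [ 0.6543  0.2768 -0.1383] 0.036
hatchet_board [ 0.6535  0.277  -0.1358] 0.032
hatchet_board [ 0.6546  0.276  -0.1374] 0.037
chisel_board [0.6404 0.0885 0.1086] 0.238
chisel_board [0.6401 0.0888 0.1126] 0.04
chisel_board [0.6409 0.0882 0.1123] 0.432
collar_board [ 0.6468 -0.105   2.87  ] 5.093
collar_board [ 0.6699 -0.1129 -0.006 ] 10.065
collar_board [ 0.6463 -0.1048  2.8618] 0.042
```

View pics/dbg3.png

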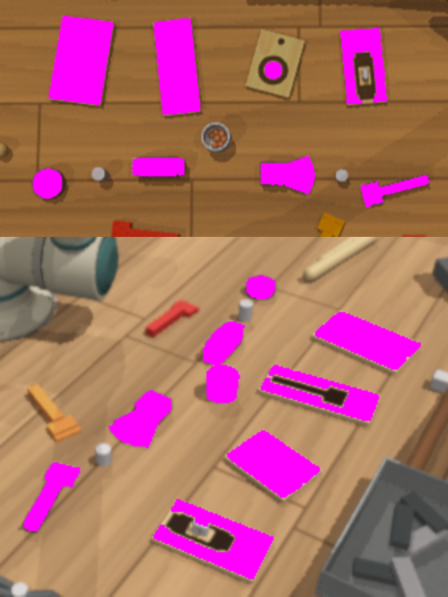

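View pics/ov_top.png

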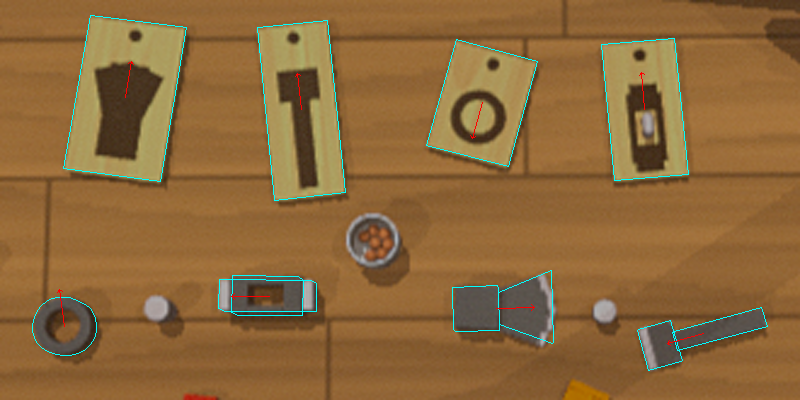

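View pics/ov_scene.png

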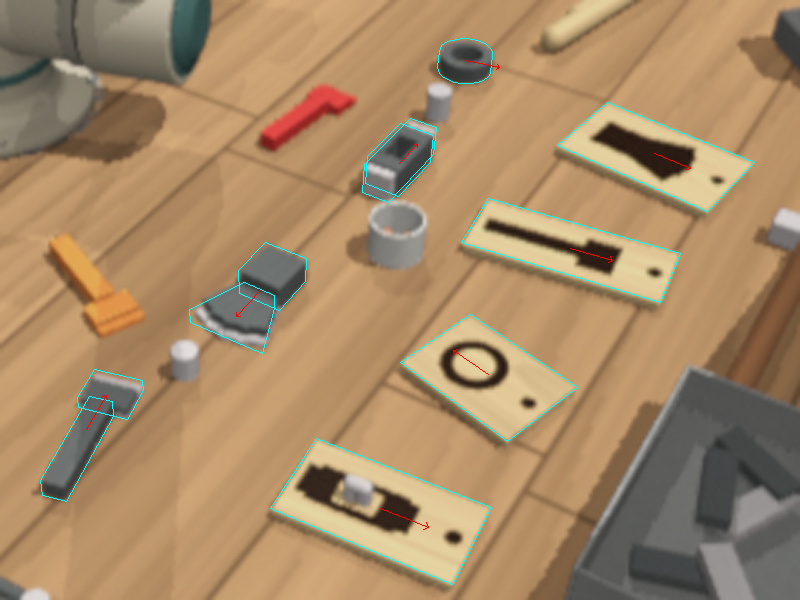

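Overlays now match in both views: the hatchet edge points to image right, and the chisel edge points to image left. The collar board is taken from the scene fit with +x towards its hanging hole, giving yaw -0.276. Hammer head first.

```bash
cat > act.py <<'E'
from workcell import ctrl
import numpy as np
OBJ=dict(hammer_head=(.4399,.1197,1.566),hatchet_head=(.4254,-.1199,4.737),chisel=(.3977,-.3375,1.829),collar=(.4091,.3337,0.))
BRD=dict(hammer_head=(.6392,-.2790,.081,-.02),hatchet_head=(.6541,.2767,-.137,-.02),chisel=(.6404,.0885,.1123,-.02),collar=(.6466,-.1048,-.276,-.015))
G=dict(hammer_head=(0,.007,.038),hatchet_head=(-.008,.005,.044),chisel=(0,.003,.020),collar=(0,.004,.060))
def q(a): return [np.cos(a/2),np.sin(a/2),0,0]
def off(x,y,a,dx): return x+dx*np.cos(a),y+dx*np.sin(a)
def st(t):
    s=ctrl.get_state();print(t,'t',round(s['clock'],1),'tcp',np.round(s['tcp_pos'],4),'open',round(s['opening'],4),'F',np.round(s['force'],1),'q6',round(s['joints'][5],2))
def wrap(a): return (a+np.pi)%(2*np.pi)-np.pi
def plan(n,ayaw=None,byaw=None):
    gx,dz,w=G[n];x,y,a=OBJ[n];bx,by,b,ox=BRD[n]
    tx,ty=off(bx,by,b,ox)
    if ayaw is not None:a=ayaw
    if byaw is not None:b=byaw
    px,py=off(x,y,a,gx);tx,ty=off(tx,ty,b,gx)
    best=None
    for k in(0,np.pi):
        A,B=wrap(a+k),wrap(b+k)
        j1=ctrl.solve_ik([px,py,.15],q(A));j2=ctrl.solve_ik([tx,ty,.15],q(B))
        if j1 is None or j2 is None: continue
        c=abs(j1[5]-j2[5])+.3*abs(j1[5])
        if best is None or c<best[0]:best=(c,A,B,j1,j2)
    print(n,'pick',np.round((px,py),4),'place',np.round((tx,ty),4),'q6',best[3][5].round(2),best[4][5].round(2))
    return (px,py),(tx,ty),best
def pick(n,pl,top=.12):
    (px,py),_,(c,A,B,j1,j2)=pl;gx,dz,w=G[n]
    ctrl.reach([px,py,top],q(A))
    if ctrl.move_linear([px,py,dz],vel=.12,contact_N=20): st('CONTACT in descent'); 
    ctrl.command_gripper(0.0);st('gripped')
    ctrl.move_linear([px,py,top],vel=.15);st('lifted')
def place(n,pl,top=.13):
    _,(tx,ty),(c,A,B,j1,j2)=pl;gx,dz,w=G[n]
    ctrl.reach([tx,ty,top],q(B))
    ctrl.move_linear([tx,ty,dz+.045],vel=.15);
    print('contact',ctrl.move_linear([tx,ty,dz+.0125],vel=.06,contact_N=15));st('down')
def release(n,pl):
    _,(tx,ty),_=pl;gx,dz,w=G[n]
    ctrl.command_gripper(min(w+.03,.094));st('released')
    ctrl.move_linear([tx,ty,.15],vel=.2);ctrl.command_gripper(.094);st('up')
E
python3 - <<'E'
from act import *
for n in OBJ: plan(n,**(dict(ayaw=.0+np.pi/2*0,byaw=None) if n=='collar' else {}))
pl=plan('hammer_head');pick('hammer_head',pl)
E
```

```text
hammer_head pick [0.4399 0.1197] place [ 0.6193 -0.2806] q6 0.12 0.96
hatchet_head pick [ 0.4252 -0.1119] place [0.6264 0.2805] q6 -0.44 -1.11
chisel pick [ 0.3977 -0.3375] place [0.6205 0.0863] q6 -1.1 1.49
collar pick [0.4091 0.3337] place [ 0.6322 -0.1007] q6 -1.02 -1.56
hammer_head pick [0.4399 0.1197] place [ 0.6193 -0.2806] q6 0.12 0.96
gripped t 6.0 tcp [0.4399 0.1197 0.007 ] open 0.0004 F [ 0.1  0.6 -0.5] q6 0.12
lifted t 6.9 tcp [0.4391 0.1196 0.1193] open 0.0003 F [ 0.1 -0.6 -1. ] q6 0.12
```

The jaws closed to 0, so the grasp missed. Looking.

Run:
```python
from workcell import ctrl
import cv2,numpy as np
a=ctrl.camera('top');b=ctrl.camera('scene')
cv2.imwrite('pics/m1.png',np.hstack([cv2.resize(a[120:300,100:440],(400,212)),cv2.resize(b[60:272,220:620],(400,212))])[:,:,::-1])
s=ctrl.get_state();print(s['tcp_pos'],s['tcp_rot'])
```

```text
[0.43891477 0.11956955 0.11891569] [ 0.70880472  0.70540369 -0.00096593 -0.00075703]
```

View pics/m1.png

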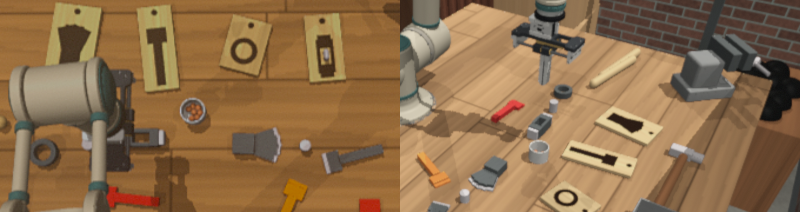

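Run:
```python
from h import *
print(proj([[.4389,.1196,.119],[.44,.1197,.017]],'scene'),proj([[.4389,.1196,.119],[.44,.1197,.017],[.4254,-.12,.014]],'top'))
b=ctrl.camera('scene');a=ctrl.camera('top')
b1=cv2.resize(b[60:240,280:460],(400,400),interpolation=cv2.INTER_CUBIC);a1=cv2.resize(a[170:290,130:250],(400,400),interpolation=cv2.INTER_CUBIC)
for im,c,o,s in((b1,'scene',(280,60),400/180),(a1,'top',(130,170),400/120)):
    for P in([.4389,.1196,.119],[.4389,.1196,.007]):
        q=(proj([P],c)[0]-o)*s;cv2.circle(im,tuple(int(v) for v in q),4,(255,0,0),-1)
cv2.imwrite('pics/m2.png',np.hstack([b1,a1])[:,:,::-1])
```

```text
[[361.61577057 155.30552705]
 [359.46067593 185.44654807]] [[211.76473044 232.17064692]
 [220.17590623 236.42608322]
 [314.53708605 241.6942269 ]]
```

View pics/m2.png

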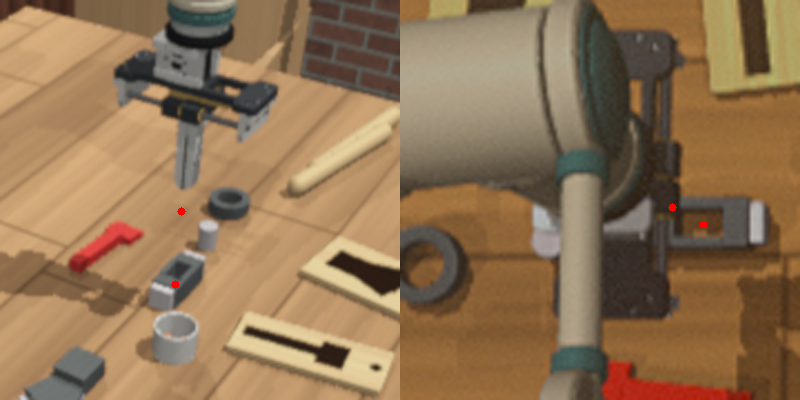

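Run:
```python
from h import *
print(proj([[.4389,.1196,z] for z in(.119,.155,.2,.22,.25)],'top'))
s0=cv2.imread('pics/scene0.png');t0=cv2.imread('pics/top0.png')
P=np.array([.2278,-.5273,.167]);a=2*np.arctan2(.2025,.9793);y=np.array([np.sin(a),-np.cos(a),0])
pts=[P,P+.047*y,P-.047*y,P+[0,0,.036]]
for im,c in((s0,'scene'),(t0,'top')):
    for p in pts:
        u=proj([p],c)[0];print(c,u)
        cv2.circle(im,tuple(int(round(v)) for v in u),2,(0,0,255),-1)
cv2.imwrite('pics/m3.png',np.hstack([cv2.resize(s0[120:320,20:220],(400,400),interpolation=cv2.INTER_CUBIC),cv2.resize(t0[270:430,460:620],(400,400),interpolation=cv2.INTER_CUBIC)]))
st=ctrl.get_state();print(st['joints'])
```

```text
[[211.76473044 232.17064692]
 [208.44870571 230.33060664]
 [204.01904271 227.87261583]
 [201.93994676 226.71893918]
 [198.68325894 224.91182457]]
scene [114.19666305 253.60313401]
scene [102.23911374 270.84852648]
scene [125.26956449 237.63359658]
scene [108.41677778 240.34639901]
top [496.59107943 322.13088403]
top [515.55028385 313.54135434]
top [477.55762829 330.75405143]
top [501.94167584 322.98214536]
[ 1.12787609e-01  1.32256593e-01  1.82296209e+00 -1.76209585e-05
  1.18850459e+00  1.17675572e-01]
```

View pics/m3.png

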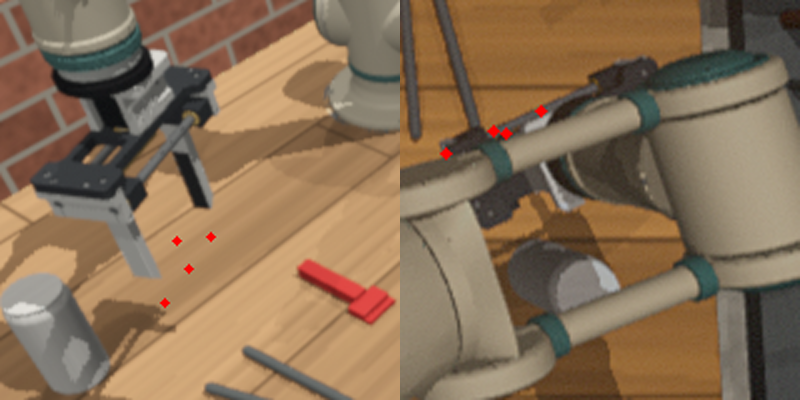

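The fingertips show about 37 mm above the reported TCP, both at the start (93,257)/(121,223) and now. So the real fingers seem shorter than the TCP says. I'll check by gently touching free table at (0.50, 0.20).

Run:
```python
from act import *
import cv2
q0=ctrl.get_state()['tcp_rot']
ctrl.reach([.50,.20,.06],q(1.566));
for z in (.02,):
    print(ctrl.move_linear([.5,.2,z],vel=.15,contact_N=8));st('a')
try:
    print(ctrl.move_linear([.5,.2,-.045],vel=.04,contact_N=6));st('touch')
except Exception as e: print(repr(e))
a=ctrl.camera('top');b=ctrl.camera('scene')
cv2.imwrite('pics/m4.png',np.hstack([cv2.resize(b[100:230,320:450],(400,400),interpolation=cv2.INTER_CUBIC),cv2.resize(a[150:270,110:230],(400,400),interpolation=cv2.INTER_CUBIC)])[:,:,::-1])
from h import proj
print(proj([[.5,.2,0]],'scene'),proj([[.5,.2,0]],'top'))
```

```text
False
a t 8.1 tcp [0.4998 0.1991 0.0209] open 0.0004 F [ 0.1 -0.4  0. ] q6 0.26
True
touch t 9.4 tcp [ 0.4998  0.2    -0.0375] open 0.0005 F [-0.4 -0.5  6.2] q6 0.26
[[389.45697221 183.02597912]] [[190.71216017 214.25167582]]
```

View pics/m4.png

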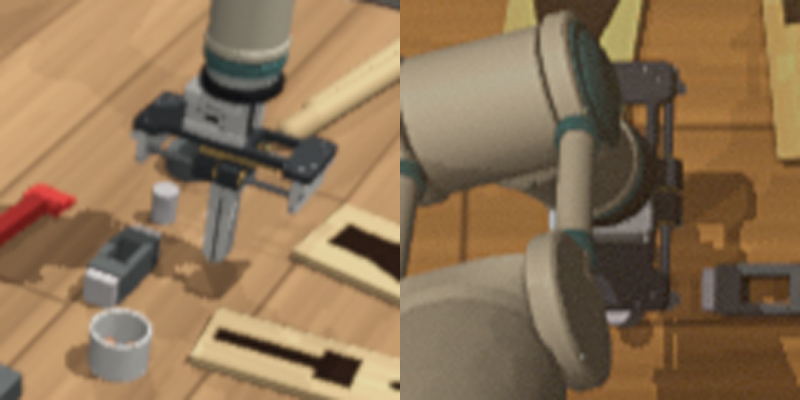

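The touch came at reported z = -0.0375, with the tip at (390,184) in the picture against (389.5,183) expected. So xy is right, and the real fingertips are about 37 mm above the reported TCP. I'll apply that z offset and retry.

```bash
python3 - <<'E'
s=open('act.py').read()
s=s.replace("import numpy as np\n","import numpy as np\nZ=-.037\n",1)
s=s.replace("[px,py,dz]","[px,py,dz+Z]").replace("dz+.045]","dz+.045+Z]").replace("dz+.0125]","dz+.0125+Z]")
open('act.py','w').write(s)
E
python3 - <<'E'
from act import *
ctrl.move_linear([.5,.2,.06],vel=.2);ctrl.command_gripper(.094)
pl=plan('hammer_head');pick('hammer_head',pl,.08)
E
```

```text
hammer_head pick [0.4399 0.1197] place [ 0.6193 -0.2806] q6 0.12 0.96
gripped t 14.0 tcp [ 0.439   0.1197 -0.0301] open 0.0378 F [-2.1 -0.5  2.3] q6 0.12
lifted t 14.9 tcp [0.4388 0.1195 0.0789] open 0.0378 F [-0.5  0.1 -5.4] q6 0.12
```

Run:
```python
from act import *
import cv2
pl=plan('hammer_head');place('hammer_head',pl,.08)
a=ctrl.camera('top');b=ctrl.camera('scene')
cv2.imwrite('pics/p1.png',np.hstack([cv2.resize(b[200:360,270:430],(400,400),interpolation=cv2.INTER_CUBIC),cv2.resize(a[100:220,310:430],(400,400),interpolation=cv2.INTER_CUBIC)])[:,:,::-1])
```

```text
hammer_head pick [0.4399 0.1197] place [ 0.6193 -0.2806] q6 0.12 0.96
contact False
down t 17.8 tcp [ 0.6192 -0.2806 -0.018 ] open 0.0379 F [ 0.4 -0.1 -5.3] q6 0.96
```

View pics/p1.png

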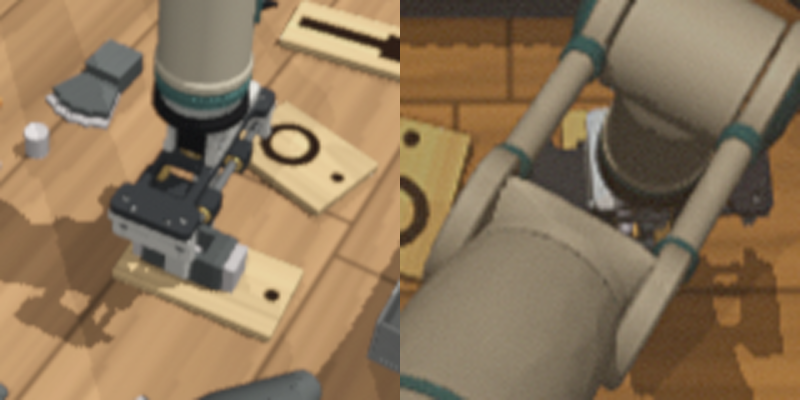

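The head is on the board with no contact on the way down, so the staple is inside the eye. I'll release it and do the hatchet.

```bash
sed -i 's/\[tx,ty,.15\],vel/[tx,ty,.08],vel/' act.py
python3 - <<'E'
from act import *
release('hammer_head',plan('hammer_head'))
pl=plan('hatchet_head');pick('hatchet_head',pl,.08)
if ctrl.get_state()['opening']>.035: place('hatchet_head',pl,.08)
import cv2
a=ctrl.camera('top');b=ctrl.camera('scene')
cv2.imwrite('pics/p2.png',np.hstack([cv2.resize(b[130:330,280:480],(400,400),interpolation=cv2.INTER_CUBIC),cv2.resize(a[90:250,270:430],(400,400),interpolation=cv2.INTER_CUBIC)])[:,:,::-1])
E
```

```text
hammer_head pick [0.4399 0.1197] place [ 0.6193 -0.2806] q6 0.12 0.96
released t 18.6 tcp [ 0.6193 -0.2806 -0.0174] open 0.0678 F [0.1 0.3 0.5] q6 0.96
up t 19.8 tcp [ 0.6193 -0.2806  0.0799] open 0.0939 F [-0.5 -0.4 -0.3] q6 0.96
hatchet_head pick [ 0.4252 -0.1119] place [0.6264 0.2805] q6 -0.44 -1.11
gripped t 23.0 tcp [ 0.425  -0.1118 -0.032 ] open 0.044 F [-0.4 -0.   0.8] q6 -0.44
lifted t 23.9 tcp [ 0.4241 -0.1114  0.079 ] open 0.0441 F [-0.3 -0.8 -4.9] q6 -0.44
contact False
down t 26.8 tcp [ 0.6263  0.2806 -0.0199] open 0.0436 F [ 0.4 -0.2 -3.2] q6 -1.11
```

View pics/p2.png

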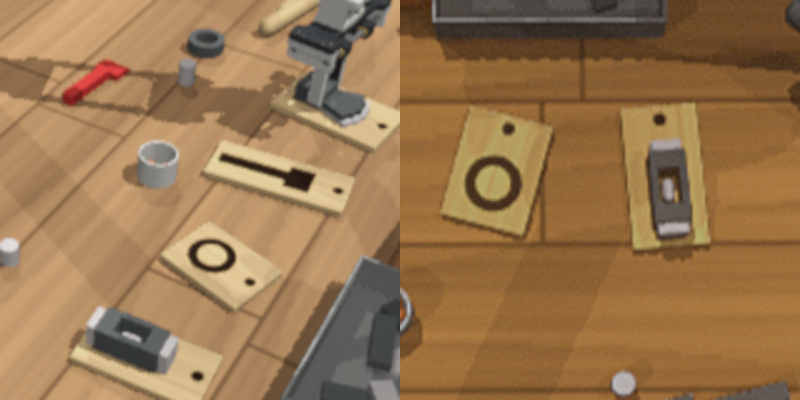

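The hammer head lies flat with the staple in its eye, and the hatchet points towards its hanging hole. I'll release it and do the chisel.

Run:
```python
from act import *
release('hatchet_head',plan('hatchet_head'))
pl=plan('chisel');pick('chisel',pl,.08)
if ctrl.get_state()['opening']>.015: place('chisel',pl,.08)
import cv2
a=ctrl.camera('top');b=ctrl.camera('scene')
cv2.imwrite('pics/p3.png',np.hstack([cv2.resize(b[130:330,300:500],(400,400),interpolation=cv2.INTER_CUBIC),cv2.resize(a[90:250,120:280],(400,400),interpolation=cv2.INTER_CUBIC)])[:,:,::-1])
```

```text
hatchet_head pick [ 0.4252 -0.1119] place [0.6264 0.2805] q6 -0.44 -1.11
released t 27.5 tcp [ 0.6264  0.2805 -0.0194] open 0.074 F [-0.4  0.4  0.2] q6 -1.11
up t 28.7 tcp [0.6263 0.2805 0.0797] open 0.0946 F [ 0.1 -0.1  1.1] q6 -1.11
chisel pick [ 0.3977 -0.3375] place [0.6205 0.0863] q6 -1.1 1.49
gripped t 33.3 tcp [ 0.3976 -0.3375 -0.034 ] open 0.0196 F [-0.9  0.2 -0.2] q6 -1.1
lifted t 34.2 tcp [ 0.3969 -0.3366  0.0789] open 0.0199 F [ 0.6  0.6 -3.6] q6 -1.1
contact True
down t 37.6 tcp [ 0.6193  0.0862 -0.0222] open 0.0195 F [-0.3 -1.2  3.9] q6 1.49
```

View pics/p3.png

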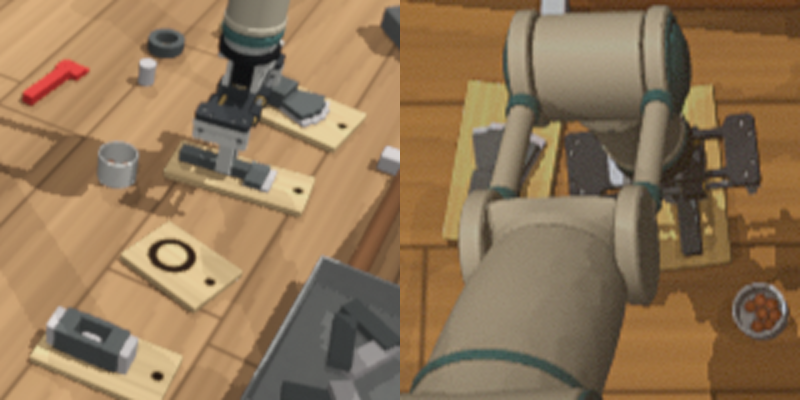

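The chisel is down on its outline, and the contact stop came just as it touched. I'll release it, then do the collar gripped along world x, which keeps the fingers clear of the post beside it.

```bash
python3 - <<'E'
from act import *
release('chisel',plan('chisel'))
pl=plan('collar',ayaw=np.pi/2,byaw=np.pi/2);pick('collar',pl,.08)
if ctrl.get_state()['opening']>.05:
    place('collar',pl,.08);release('collar',pl)
    ctrl.reach([.3,-.3,.15],q(0.));st('home')
E
cat > see2.py <<'E'
from h import *
import pickle
ims={c:ctrl.camera(c) for c in('scene','top')}
pickle.dump((ims,{}),open('seen2.pkl','wb'))
from act import BRD
for c,(x0,x1,y0,y1) in {'top':(130,410,105,255),'scene':(280,500,130,340)}.items():
    S=min(800/(x1-x0),600/(y1-y0)); im=cv2.resize(ims[c][y0:y1,x0:x1][:,:,::-1],None,fx=S,fy=S,interpolation=cv2.INTER_CUBIC)
    for n,(x,y,a,o) in BRD.items():
        p=(x+o*np.cos(a),y+o*np.sin(a),a)
        for part in M[n]:
            u=(proj(w(part,*p,.012),c)+.5-[x0,y0])*S
            cv2.polylines(im,[cv2.convexHull(u.astype(np.int32))],True,(255,255,0),1)
    cv2.imwrite(f'pics/fin_{c}.png',im)
E
python3 see2.py
```

```text
chisel pick [ 0.3977 -0.3375] place [0.6205 0.0863] q6 -1.1 1.49
released t 38.3 tcp [ 0.6178  0.0862 -0.0234] open 0.0496 F [ 0.4 -0.4  1.2] q6 1.49
up t 39.8 tcp [0.6206 0.0862 0.0801] open 0.0939 F [-0.2  1.1 -0.2] q6 1.49
collar pick [0.4091 0.3337] place [ 0.6322 -0.1007] q6 0.55 -0.27
gripped t 42.8 tcp [ 0.409   0.3338 -0.0328] open 0.0587 F [-0.6  0.2  2.2] q6 0.55
lifted t 43.7 tcp [0.4082 0.3331 0.079 ] open 0.0586 F [ 0.1 -0.5 -2.9] q6 0.55
contact False
down t 46.8 tcp [ 0.6319 -0.1007 -0.021 ] open 0.0582 F [-0.3  0.1 -2.2] q6 -0.27
released t 47.4 tcp [ 0.6322 -0.1007 -0.0204] open 0.0901 F [-0.1  0.3 -0.4] q6 -0.27
up t 48.4 tcp [ 0.6315 -0.1005  0.0787] open 0.0939 F [-0.3 -0.2 -0.2] q6 -0.27
home t 49.9 tcp [ 0.3007 -0.3001  0.15  ] open 0.0943 F [0.2 0.2 0.6] q6 0.62
```

View pics/fin_top.png

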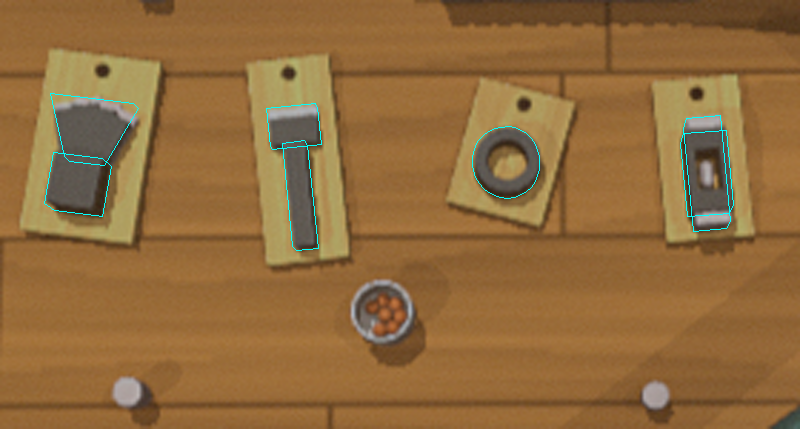

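View pics/fin_scene.png

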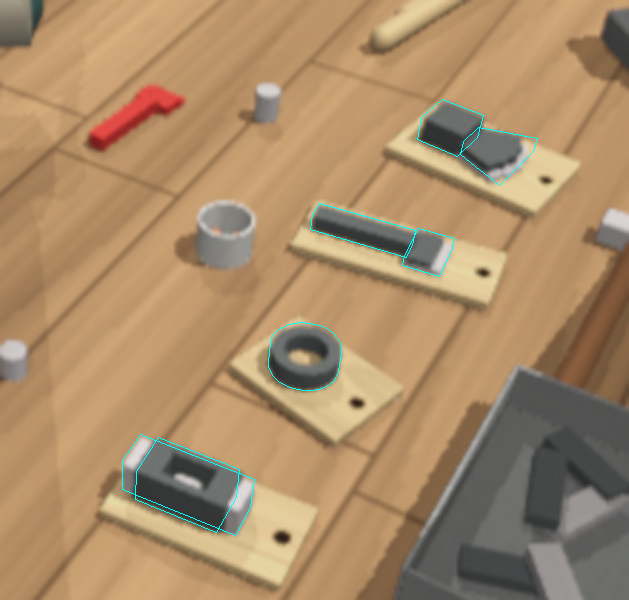

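All four match their targets in the overlays. The hatchet looks slightly turned, so I'll fit the final poses numerically.

```bash
cat > ff.py <<'E'
from h import *
from act import BRD
import pickle,sys
ims=pickle.load(open(sys.argv[1] if len(sys.argv)>1 else 'seen2.pkl','rb'))[0]
for n,(x,y,a,o) in BRD.items():
    t=np.array((x+o*np.cos(a),y+o*np.sin(a),a))
    for cs in (('top',),('scene',)):
        ms={}
        for c in cs:
            hsv=cv2.cvtColor(ims[c],cv2.COLOR_RGB2HSV)
            m=(hsv[...,1]<70).astype(np.uint8)
            u=proj([[t[0],t[1],.03]],c)[0]; k=sil(n,t,c,.012)>.01
            m&=cv2.dilate(k.astype(np.uint8),np.ones((11,11)))
            m=cv2.morphologyEx(m,cv2.MORPH_CLOSE,np.ones((3,3)))
            ct,_=cv2.findContours(m,cv2.RETR_EXTERNAL,cv2.CHAIN_APPROX_NONE);ct=max(ct,key=cv2.contourArea)
            b=np.zeros_like(m);cv2.drawContours(b,[ct],-1,1,-1);ms[c]=b.astype(np.float32)
        def cost(p): return sum(np.abs(sil(n,p,c,.012)-ms[c]).sum()/ms[c].sum() for c in ms)
        from h import _loc
        p,f=_loc(cost,t.copy())
        d=p-t;ca,sa=np.cos(a),np.sin(a)
        print(n,cs,'dx,dy board mm',np.round([1e3*(ca*d[0]+sa*d[1]),1e3*(-sa*d[0]+ca*d[1])],1),'dyaw deg',np.round(np.degrees(d[2]),1),round(f,3),'c0',round(cost(t),3))
E
python3 ff.py
python3 - <<'E'
import pickle,cv2,numpy as np
ims=pickle.load(open('seen2.pkl','rb'))[0]
cv2.imwrite('pics/hz.png',np.hstack([cv2.resize(ims['top'][115:195,130:210],(400,400),interpolation=cv2.INTER_CUBIC),cv2.resize(ims['scene'][155:215,410:490],(533,400),interpolation=cv2.INTER_CUBIC)[:,:400]])[:,:,::-1])
E
```

```text
hammer_head ('top',) dx,dy board mm [ 2.2 -1.5] dyaw deg -1.0 0.158 c0 0.171
hammer_head ('scene',) dx,dy board mm [ 0.9 -0.2] dyaw deg -0.4 0.051 c0 0.063
hatchet_head ('top',) dx,dy board mm [-0.3  1.5] dyaw deg -4.2 0.255 c0 0.267
hatchet_head ('scene',) dx,dy board mm [ 2.6 -2.3] dyaw deg -3.9 0.149 c0 0.187
chisel ('top',) dx,dy board mm [-0.1 -0. ] dyaw deg 0.5 0.223 c0 0.229
chisel ('scene',) dx,dy board mm [ 1.8 -0.4] dyaw deg -1.8 0.131 c0 0.156
collar ('top',) dx,dy board mm [ 3.  -0.4] dyaw deg 5.4 0.21 c0 0.22
collar ('scene',) dx,dy board mm [-0.3  0.6] dyaw deg 2.1 0.137 c0 0.139
```

View pics/hz.png

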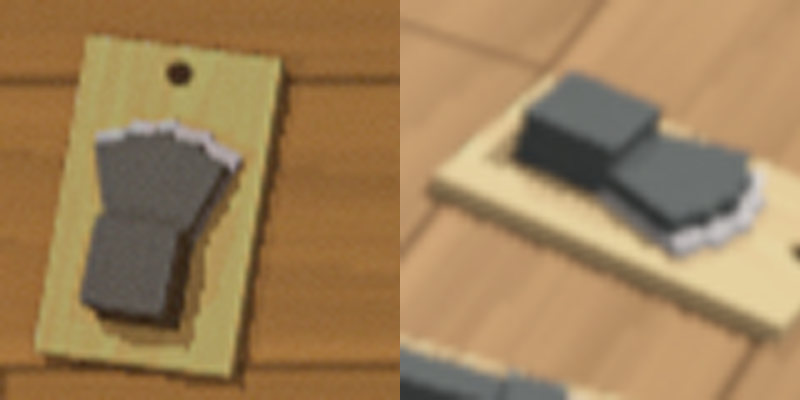

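The hatchet reads about 4° off in yaw, although the outline is fully covered. I'll mend it by closing the jaws, aligned with the board, on the poll at the target pose so that they square it.

```bash
python3 - <<'E'
from act import *
n='hatchet_head';(px,py),(tx,ty),(c,A,B,j1,j2)=plan(n)
ctrl.reach([tx,ty,.08],q(B))
ctrl.move_linear([tx,ty,.005+.0135+Z],vel=.12,contact_N=12);st('down')
ctrl.command_gripper(0);st('closed');ctrl.wait(.4)
ctrl.command_gripper(.047);st('o');ctrl.wait(.3);ctrl.command_gripper(.08)
ctrl.move_linear([tx,ty,.08],vel=.2)
ctrl.reach([.3,-.3,.15],q(0.));st('home')
E
sed -i 's/fin_{c}/fin2_{c}/' see2.py
python3 see2.py; python3 ff.py
python3 - <<'E'
import pickle,cv2,numpy as np
ims=pickle.load(open('seen2.pkl','rb'))[0]
cv2.imwrite('pics/hz2.png',np.hstack([cv2.resize(ims['top'][115:195,130:210],(400,400),interpolation=cv2.INTER_CUBIC),cv2.resize(ims['scene'][155:215,410:490],(533,400),interpolation=cv2.INTER_CUBIC)[:,:400]])[:,:,::-1])
E
```

```text
hatchet_head pick [ 0.4252 -0.1119] place [0.6264 0.2805] q6 -0.44 -1.11
down t 53.3 tcp [ 0.6272  0.2807 -0.0177] open 0.094 F [1.7 0.7 0.6] q6 -1.11
closed t 54.1 tcp [ 0.6263  0.2805 -0.0185] open 0.0438 F [ 0.6 -0.5  0.2] q6 -1.11
o t 54.8 tcp [ 0.6264  0.2805 -0.0185] open 0.0469 F [-0.6  0.5  0.3] q6 -1.11
home t 58.8 tcp [ 0.3005 -0.2999  0.1499] open 0.0797 F [-0.3 -0.4 -0.2] q6 0.62
hammer_head ('top',) dx,dy board mm [ 1.5 -1.2] dyaw deg -0.6 0.151 c0 0.164
hammer_head ('scene',) dx,dy board mm [ 0.8 -0.2] dyaw deg -0.4 0.051 c0 0.063
hatchet_head ('top',) dx,dy board mm [-0.7  2.4] dyaw deg -6.4 0.256 c0 0.271
hatchet_head ('scene',) dx,dy board mm [ 2.7 -2.2] dyaw deg -3.9 0.153 c0 0.191
chisel ('top',) dx,dy board mm [ 1.4 -0.2] dyaw deg 0.5 0.239 c0 0.244
chisel ('scene',) dx,dy board mm [ 1.2 -0.1] dyaw deg -1.6 0.128 c0 0.152
collar ('top',) dx,dy board mm [ 3.1 -0.7] dyaw deg 6.5 0.208 c0 0.217
collar ('scene',) dx,dy board mm [-0.3  0.6] dyaw deg 2.1 0.137 c0 0.139
```

View pics/hz2.png

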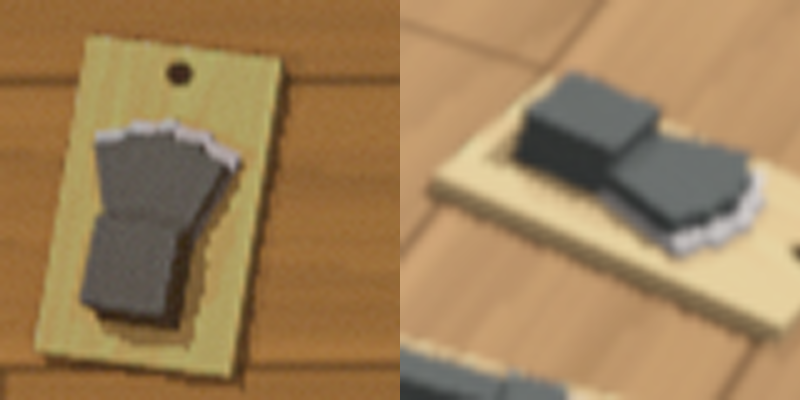

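View pics/fin2_top.png

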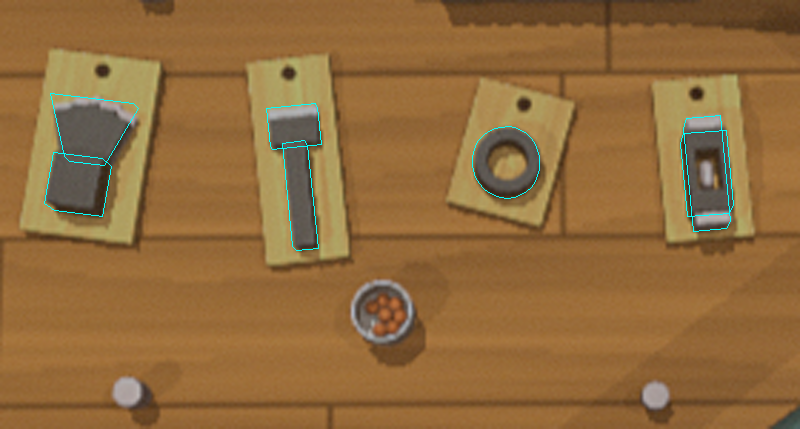

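Squaring changed nothing: the jaws closed to 44 mm and the hatchet stayed put, so it already sat square. The bright edge tips, (97,140) and (240,160) in the crop, run about 8° against the board edge's 6.7°, and their middle lies on the board's centre line. So the 4° came mainly from my simplified fan shape. Everything is down, the tin is upright, and the robot is clear.

Run:
```python
from act import *
st('end');print(ctrl.hand_in())
```

```text
end t 58.9 tcp [ 0.3005 -0.2998  0.1499] open 0.0797 F [-0.2 -0.1 -0.2] q6 0.62
the job is handed in; nothing more can be done
None
```

All four forgings are lying flat on their own boards, released. I handed the job in at 58.9 s with the arm clear. The hammer head is fully down over its staple, and the rivet tin is still upright.

- **Missed grasp:** My first grasp on the hammer head closed on nothing. The real fingertips sit about 37 mm above the reported TCP; a light touch on the bare table confirmed it. I corrected the height, and every grasp after that held.
- **Last checks:** The final pictures from both cameras show the outlines covered. The hatchet and chisel edges point towards their hanging holes, and the staple shows inside the hammer's eye. Hammer and chisel fits were within about 2 mm and 2° of the targets.
- **Collar:** The two cameras disagreed slightly: the top view put it 3 mm off along the board, the scene view under 1 mm.
- **Hatchet:** My shape fits put it about 4–6° off in yaw. I closed the jaws on it once more, aligned with the board, and it did not move. Measured from its edge tips it is only about 1° off, so I put most of the reading down to my simplified blade shape.

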